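Open the ratchet bench clamp

ROBOT

A 7-joint arm with a two-finger parallel gripper is mounted at the origin on a cart in front of the work surface, level with it; the furniture and walls round the work are solid. World frame = base frame: x ahead of the robot, y to its left, z up, the work surface at z = 0. Lengths are in m, angles in rad, forces in N, time in s.
With the tool pointing down it reaches from about 0.425 to 0.95 m from the base axis. Payload 4.7 kg.
Tool frame: the origin (TCP) lies on the centre line of the jaws, within the pads' length; the fingertips stand robot.nose_length ahead of it and the grasp point (between the pads) lies 8 mm behind it (robot.nose_length is the distance from the TCP to the fingertips, in m); z points along the fingers, x is the direction in which the jaws open and shut, and the axes are right-handed (so a half turn about z gives the same grasp; the last joint's range is limited). The gripper opens to 85 mm and grips with 20 to 120 N. Pads are 22 mm wide; open, the fingers measure 114 mm over their backs; the gripper's body (76 mm by 85 mm) begins 54 mm behind the grasp point. The pads swing forward as they close: fully open they stand 13 mm farther back than shut.
Start: joints at [-1.308, 0.469, -0.049, 1.532, 0.024, 1.141, -0.082], TCP at [0.194, 0.646, 0.242] pointing down, gripper open.
Joint ranges: [-2.59, 2.59], [-0.33, 1.99], [-1.39, 1.29], [0.1, 2.45], [-1.04, 4.18], [0.21, 1.99], [-2.66, 2.66]. Speed limits (rad/s): [2.57, 2.57, 3.14, 3.14, 3.14, 3.14, 3.14].

INTERFACE

Orientations are given as [roll, pitch, yaw] about the fixed x, y, z axes, in that order (R = Rz(yaw) Ry(pitch) Rx(roll)).
In Python, from plant import robot gives the robot as it stands. Calls block until the motion is done:
- robot.goto(position, orientation): joint-space move of the TCP to a pose.
- robot.move_straight(position, vel=0.15, attitude=None, contact_N=None): straight line of the TCP; attitude=None keeps the orientation; vel is the mean speed in m/s. With contact_N (N) it stops when the force on the tool has changed by that much, and returns True; else False.
- robot.move_joints(angles): joint-space move.
- robot.grip(opening, strength=None): opening from 0.0 (shut) to 1.0 (fully open); strength is the grip in N (None keeps the last); returns when the fingers have stopped.
- robot.sleep(seconds).
- robot.inverse_kinematics(position, orientation): joint angles nearest the present ones, or None.
- robot.sense(): the state.
- robot.grab_frame(name): name is "side" or "top"; returns a dict with "image" (420x560x3 uint8, red, green, blue), "range_z" (420x560 float32, m along the optical axis (not along the pixel's ray), 0 where there is no reading), "fx", "fy", "cx", "cy" (pixels), "R" (3x3) and "t" (3): a world point X has camera coordinates R X + t. Camera axes: x right, y down, z forward; pixel columns grow to the right and rows downward; lengths in m; the calibration is good to about 2 mm. A picture is of the moment at which its call begins.
A pose or a line that the arm cannot do raises robot.IKError and nothing moves.
- robot.close_job(): hands the job in, once; it reports no verdict.
The state is a dict: "t": time; "joint_pos": joint angles; "joint_velocities": joint speeds; "effort": joint torques, N m; "tcp_pos": TCP position; "tcp_rot": TCP orientation; "wrist_force": force on the tool from outside, world axes, zero at the start; "torque": the same for the moment, N m; "opening": opening from 0.0 (shut) to 1.0 (fully open).
Only numpy, scipy, OpenCV 4.12 (cv2) and the standard library are available. Lean on these libraries where they do the work, as an engineer would, in place of code of your own. Each camera call takes 0.05 s, during which the arm holds its last target.

TASK

Open the bench clamp all the way: press the ratchet release on top of its sliding jaw down with the fingertips and, keeping it pressed, push the jaw back along the bar until it meets the end stop, then let go and move clear. Do it with the fingers only pressing and pushing, without gripping, lifting or forcing anything, and leave the fire brick, tweezers, bottle and sorting box where they are.

Things in the scene. Friction and masses are not known exactly. Their poses are not given: they have to be found in the camera images.
- clamp: Grey steel bench clamp screwed to the bench, 270 mm long, 92 mm wide over the jaws. Origin on the bench under the middle of its bar; its x axis runs along the bar from the fixed jaw (at x = -122 mm, 62 mm high) to the end stop (block at x = +118 mm, 51 mm high); z is up. The sliding jaw moves along +x to open. Between the two jaws there are 8 mm at joint jaw = 0.
- jaw (a joint): Travel of the sliding jaw along the clamp's +x, m: 0 = closed, 0.13 = fully open against the end stop. It starts between 0 and 0.035. A ratchet under the bar (8 mm teeth) blocks it in the opening direction unless the release is pressed; toward closing it clicks along. With the release down it slides with about 1.5 N of friction plus 10 N per m/s of damping, and stays where it is left.
- release (a joint): Travel of the release paddle, m: 0 = up, 0.008 = fully down (a firm stop). A spring pushes it up: about 2 N at the start, 6 N fully down. The ratchet is free from about 0.004 down; it locks again at the next tooth when the paddle comes up.
- release_top (a point): Centre of the top of the release paddle, a flat ribbed steel plate 44 mm (along the bar) by 38 mm on the sliding jaw, 66 mm above the bench when up. It rides with the jaw. The jaw plate in front of it (toward the fixed jaw) is 63 mm high and the cheeks beside it 57 mm, so it stands free on three sides; behind it, 26 mm from this point along the clamp's +x, rises the thumb rest.
- thumb_rest (a point): Middle of the upper front edge of the thumb rest, an upright plate on the sliding jaw 62 mm wide, 10 mm thick, its top 96 mm above the bench; its front face looks to the clamp's -x. Fingers pressing the paddle can push the jaw along +x against this face.
- fire_brick: Loose grey fire brick, 58 x 115 x 40 mm, on the bench beside the clamp; origin under its centre. Leave alone.
- tweezers: Loose steel tweezers, 150 mm long, on the bench on the robot's side of the clamp; origin under the centre. Leave alone.
- bottle: Small white bottle with a black cap, 35 mm across, 81 mm high; origin under its centre. Leave alone.
- sorting_box: Small clear open sorting box with compartments, 70 x 78 x 28 mm, on the bench at the left; origin under its centre. Leave alone.

How it is judged:
On the way, in this order (a step that is already met when the one before it is completed fails the run):
1. the release is pressed down while the jaw is still where it stood (value of joint release above 0.004 m and value of joint jaw below 0.05 m), for 0.05 s.
2. the jaw is pushed back to the end stop (value of joint jaw above 0.122 m), for 0.1 s.
At the end, for the whole second after the job is handed in: The sliding jaw rests within 8 mm of its end stop (joint jaw above 0.122 m), not moving (value of joint jaw above 0.122 m and velocity of joint jaw between -0.01 and 0.01 m/s); the robot touches nothing.
It fails at once if the fire brick, tweezers, bottle or sorting box is moved more than 15 mm or lifted (distance of any of fire_brick, tweezers, bottle, sorting_box from where it was at the start of the episode above 0.015 m).
It fails at once if the clamp is gripped hard or forced: more than 60 N from the fingers (contact force between the fingers and clamp above 60 N).
It also fails if it takes over 32 s, if anything falls off the work surface, if the arm or the gripper's body presses on something with over 40 N, if the wrist force passes 120 N, or if a joint passes its speed limit or range.

## Working session

There is one attempt and no reset: what is moved stays moved. The work goes in short steps, each a Python script; the robot and the scene stay as the last script left them, time stands still between calls to the robot, and variables do not carry over. Pictures are saved under pics/ and viewed, and the job is handed in when it is done.

```bash
ls; mkdir -p pics; python3 - <<'E'
from plant import robot
import cv2,numpy as np
for n in("top","side"):
    f=robot.grab_frame(n); cv2.imwrite(f"pics/{n}0.png",f["image"][...,::-1]); np.savez(f"{n}0.npz",**f)
    print(n,f["fx"],f["cx"],f["cy"],f["R"].round(3).tolist(),f["t"])
s=robot.sense(); print(s, robot.nose_length)
E
```

```text
pics
top 539.0000880110133 278.08118144346344 207.16464419911705 [[-0.023, -1.0, -0.02], [-0.997, 0.025, -0.072], [0.073, 0.018, -0.997]] [0.22053002 0.5193874  1.25325511]
side 468.8130744897896 276.3300556926805 210.57554075354068 [[0.997, 0.071, -0.005], [0.033, -0.52, -0.853], [-0.063, 0.851, -0.521]] [-0.51490447  0.1681628   0.83464162]
{'t': 0.1, 'joint_pos': array([-1.30788148,  0.46938364, -0.04856779,  1.5335625 ,  0.02412375,
        1.14100378, -0.08229482]), 'joint_velocities': array([-0.0002231 , -0.00299708, -0.00163557, -0.00391642, -0.00052219,
       -0.00222446, -0.00017436]), 'effort': array([ 4.07997104e-04, -5.11518073e+01, -4.74332005e-02, -2.38392037e+01,
        1.07622624e-02,  4.41551805e-03, -1.58069952e-05]), 'tcp_pos': array([0.19405509, 0.64598222, 0.24135593]), 'tcp_rot': array([3.14149753e+00, 1.76853442e-03, 1.27900100e+00]), 'wrist_force': array([-0.69587747,  0.59330204,  0.36220355]), 'torque': array([ 0.05228519, -0.02072637, -0.0317923 ]), 'opening': 1.002834677951336} 0.011
```

View pics/top0.png

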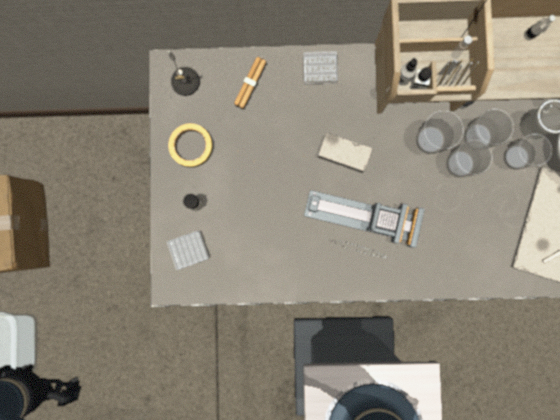

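View pics/side0.png

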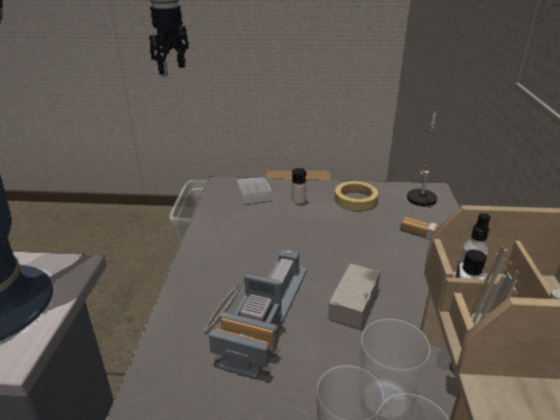

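```bash
cat > h.py <<'E'
import numpy as np
def load(n): return dict(np.load(n))
def cloud(f):
    z=f["range_z"]; v,u=np.mgrid[:z.shape[0],:z.shape[1]]
    P=np.stack([(u-f["cx"])/f["fx"]*z,(v-f["cy"])/f["fy"]*z,z],-1)
    W=(P-f["t"])@f["R"]; W[z<=0]=np.nan
    return W
E
python3 - <<'E'
from h import *; import cv2
f=load("top0.npz"); W=cloud(f)
np.set_printoptions(linewidth=250)
print("z mm rows 196-244 step3, cols 300-426 step 3"); 
print((W[190:248:3,300:428:3,2]*1000).round(0))
c=f["image"][180:255,295:430]; cv2.imwrite("pics/topz.png",cv2.resize(c,None,fx=5.9,fy=5.9,interpolation=cv2.INTER_CUBIC)[...,::-1])
g=load("side0.npz"); c=g["image"][240:380,195:315]; cv2.imwrite("pics/sidez.png",cv2.resize(c,None,fx=4.2,fy=4.2,interpolation=cv2.INTER_CUBIC)[...,::-1])
E
```

```text
z mm rows 196-244 step3, cols 300-426 step 3
[[ -5.  -3.   1.  -1.   0.   2.  -1.   1.  -2.  -4.   2.  -0.  -5.  -3.   2.  -1.   0.  -4.  -1.   4.  -4.  -6.  -1.  -3.  -4.   0.  -2.  -1.  -5.  -5.   0.  -1.   1.  -4.  -4.  -0.  -1.   0.  -4.  -4.   3.   4.  -3.]
 [ -1.  -3.  -1.  -1.  10.   8.   4.   8.   2.  -2.  -2.  -0.  -4.   0.  -2.  -2.  -2.  -6.  -0.  -1.  -0.  -1.  -1.  -5.  -2.   3.  -0.  -3.  -1.  -2.  -1.  -1.  -2.  -2.  -6.  -1.   3.   0.  -1.  -4.   3.  -2.   3.]
 [ -3.  -3.  -3.   3.  44.  40.   4.   7.  12.   9.   8.  11.  -2.  -1.   3.   2.  -4.  -0.   4.  nan  -1.  -4.  -5.  -1.  -2.  -0.   3.   1.  -0.   2.  -1.  -0.  -1.  -4.  -0.   4.  -3.  -3.   1.  -3.   2.  -1.  -2.]
 [ -1.  -3.  -1.   5.  45.  47.  45.   8.   5.   8.   6.   9.   2.   4.  10.   5.   3.  -6.  -3.  -2.  -8.   1.  -2.  -5.   4.  -2.  -0.   1.   5.   3.   1.  -2.  -0.  -2.  -3.   1.  -1.  -4.   0.  -2.   0.   1.   0.]
 [ -2.  -3.  -2.   2.  44.  50.  47.  38.  38.  37.  42.   4.   3.  13.   8.   5.  10.   7.   4.  11.   0.  -2.  -2.  -4.   0.   0.  -2.   2.  -1.  -4.  -2.  -3.  -1.   0.  -2.  -1.  
[... 2605 characters left out ...]
  8.   9.  41.  61.  61.  62.  -1.  -4.   0.]
 [  1.   3.  -2.  -4.  -3.  -4.  -2.  -1.  -0.   1.  -2.  -2.  -2.  -0.  -2.  -2.   1.  -2.  -1.   2.  -4.   2.  -2.  -2.  -2.   1.  -5.  -5.  -3.  -1.   1.  45.  59.  63.   1.  -2.  42.  57.  62.  61.  -3.   1.  -2.]
 [  3.  -5.  -3.  -5.  -1.  -2.  -6.  -1.  -3.  -1.   1.  -2.  -3.   5.  -2.  -4.   0.   2.   1.   1.   1.   1.  -6.  -6.   2.  -0.  -6.  -2.  -1.   1.  -2.  -1.   2.  -1.   3.   1.  49.  62.  62.  -2.  -1.  -2.  -2.]
 [  1.   3.  -2.   1.  -3.  -3.   3.  -5.  -1.  -5.  -4.  -2.  -3.  -0.  -3.   1.  -2.  -4.  -2.   1.  -1.   7.  -2.  -7.  -2.   3.  -4.   2.  -1.  -6.   1.  -2.   2.  -2.  -1.  -4.   7.  38.  59.   0.  -1.  -1.  -2.]]
```

View pics/topz.png

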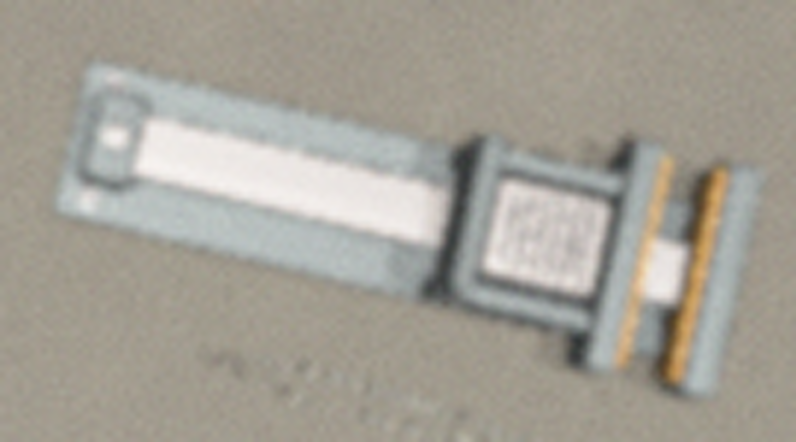

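View pics/sidez.png

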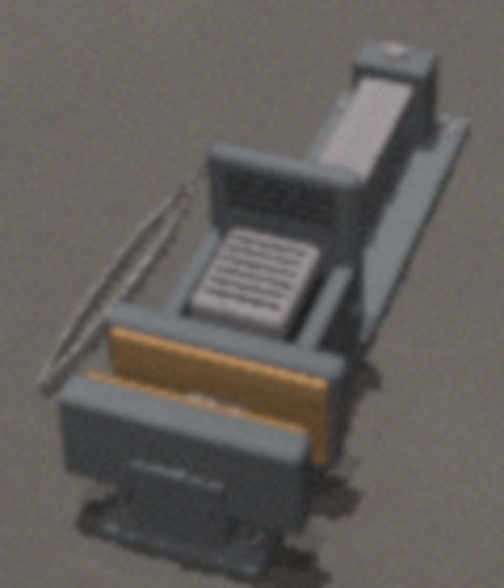

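```bash
cat >> h.py <<'E'
def ray(f,u,v,z):
    d=f["R"].T@np.array([(u-f["cx"])/f["fx"],(v-f["cy"])/f["fy"],1.]); o=-f["R"].T@f["t"]
    return o+d*(z-o[2])/d[2]
E
python3 - <<'E'
from h import *; import cv2
f=load("top0.npz"); W=cloud(f); im=f["image"].astype(int)
hsv=cv2.cvtColor(f["image"],cv2.COLOR_RGB2HSV)
roi=np.zeros(im.shape[:2],bool); roi[190:248,303:425]=1
m=roi&(im.min(-1)>165)&(W[...,2]>.02)
m=m.astype(np.uint8)
n,l,st,c=cv2.connectedComponentsWithStats(m)
for i in range(1,n):
    if st[i,4]<30: continue
    cs,_=cv2.findContours((l==i).astype(np.uint8),0,1)
    z=np.nanmedian(W[...,2][l==i]); r=cv2.minAreaRect(cs[0]); 
    P=np.array([ray(f,*p,z) for p in cv2.boxPoints(r)])
    zz=.066 if z>.055 else z
    print(st[i],c[i],z,r,"ctr",ray(f,*r[0],zz),"\n",P.round(4).tolist())
# orange strips
o=(roi&(hsv[...,1]>90)&(W[...,2]>.02)).astype(np.uint8)
n,l,st,c=cv2.connectedComponentsWithStats(o)
for i in range(1,n):
    if st[i,4]>15:
        v,u=np.where(l==i);P=np.array([ray(f,a,b,.06) for a,b in zip(u,v)])[:,:2]; q=P-P.mean(0); d=np.linalg.svd(q)[2][0]; print("orange",st[i,4],P.mean(0),d, np.degrees(np.arctan2(d[1],d[0])))
# tops by depth
for nm,lo,hi in(("thumb",.085,.11),):
    mm=roi&(W[...,2]>lo)&(W[...,2]<hi); v,u=np.where(mm);P=np.array([ray(f,a,b,.096) for a,b in zip(u,v)])[:,:2]; q=P-P.mean(0);d=np.linalg.svd(q)[2][0];print(nm,len(P),P.mean(0),d,np.degrees(np.arctan2(d[1],d[0])),np.ptp(q@d),np.ptp(q@[-d[1],d[0]]))
E
```

```text
[310 197  61  25 638] [339.70376176 209.59404389] 0.039164077017513926 ((340.3025817871094, 208.95530700683594), (60.41421127319336, 12.587060928344727), 12.757533073425293) ctr [0.51546935 0.06303655 0.03916408] 
 [[0.5185, 0.1346, 0.0392], [0.547, 0.1274, 0.0392], [0.5125, -0.0084, 0.0392], [0.4841, -0.0009, 0.0392]]
[396 209   9  33  78] [399.80769231 227.16666667] 0.061772328363504096 ((400.3065490722656, 225.07211303710938), (2.805731773376465, 32.98166275024414), 13.240518569946289) ctr [ 0.47372958 -0.06876444  0.066     ] 
 [[0.4385, -0.0566, 0.0618], [0.511, -0.0766, 0.0618], [0.5094, -0.0827, 0.0618], [0.4369, -0.0627, 0.0618]]
[377 211  21  19 299] [386.79264214 219.76588629] 0.06494457327208296 ((386.91180419921875, 219.85296630859375), (19.160314559936523, 15.764815330505371), 14.03624439239502) ctr [ 0.48629257 -0.03900362  0.066     ] 
 [[0.4749, -0.0134, 0.0649], [0.5094, -0.0233, 0.0649], [0.4978, -0.065, 0.0649], [0.4633, -0.055, 0.0649]]
[412 210  11  36 103] [416.65048544 229.00970874] 0.06128245555168231 ((416.9026184082031, 227.58807373046875), (3.7244315147399902, 36.11477279663086), 12.33908748626709) ctr [ 0.4671322  -0.10591503  0.066     ] 
 [[0.4285, -0.0926, 0.0613], [0.5082, -0.1134, 0.0613], [0.5062, -0.1215, 0.0613], [0.4265, -0.1007, 0.0613]]
[403 221   8  10  63] [406.84126984 225.58730159] 0.03913710926155639 ((406.8529968261719, 225.58827209472656), (6.305926322937012, 9.943960189819336), 14.03624439239502) ctr [ 0.47309274 -0.08934444  0.03913711] 
 [[0.4639, -0.0791, 0.0391], [0.4861, -0.0856, 0.0391], [0.4822, -0.0996, 0.0391], [0.4601, -0.0931, 0.0391]]
orange 122 [ 0.46996563 -0.09642644] [-0.96505631  0.26204259] 164.80870341984257
thumb 133 [ 0.4938417  -0.00980941] [-0.96624984  0.25760678] 165.07189557490472 0.06033987203908095 0.011253273994823888
```

```bash
cat >> h.py <<'E'
a=np.radians(75.3); ex=np.array([np.cos(a),np.sin(a),0]); pad=np.array([0.4863,-0.0390,0])
E
python3 - <<'E'
from h import *
from plant import robot
print(robot.sense()["t"])
for yaw in (a-np.pi/2,a+np.pi/2):
    for s in (.010,.14):
        for z in(.2,.07):
            q=robot.inverse_kinematics(list(pad+ex*s+[0,0,z]),[np.pi,0,yaw]); print(yaw,s,z,None if q is None else np.round(q,2))
robot.grip(0.0,20)
yaw=a-np.pi/2
p=pad+ex*.010
robot.goto(list(p+[0,0,.16]),[np.pi,0,yaw])
s=robot.sense(); print(s["t"],s["tcp_pos"],s["tcp_rot"],s["opening"],s["wrist_force"])
import cv2
f=robot.grab_frame("side"); cv2.imwrite("pics/side1.png",cv2.resize(f["image"][150:390,150:390],None,fx=2.4,fy=2.4)[...,::-1])
E
```

```text
0.1
-0.25656340004316647 0.01 0.2 [-0.64  0.25  0.73  2.04 -0.21  0.92 -0.05]
-0.25656340004316647 0.01 0.07 [-0.54  0.48  0.65  2.15 -0.47  0.66  0.18]
-0.25656340004316647 0.14 0.2 [-0.7   0.3   0.54  1.95 -0.19  0.94 -0.33]
-0.25656340004316647 0.14 0.07 [-0.61  0.49  0.45  2.05 -0.33  0.67 -0.2 ]
2.8850292535466266 0.01 0.2 [ 0.9   0.45 -1.17  1.97  0.48  1.04  2.4 ]
2.8850292535466266 0.01 0.07 [ 0.84  0.74 -1.18  2.08  0.88  0.95  2.06]
2.8850292535466266 0.14 0.2 [-0.29  0.28  0.03  1.93 -0.01  0.94  2.63]
2.8850292535466266 0.14 0.07 [-0.17  0.46 -0.12  2.02  0.09  0.66  2.54]
3.4917 [ 0.48918967 -0.0282962   0.15997596] [-3.14138665e+00 -7.51769014e-05 -2.54542114e-01] 0.0008903020283906417 [-0.14673179 -0.4528549   0.66258703]
```

View pics/side1.png

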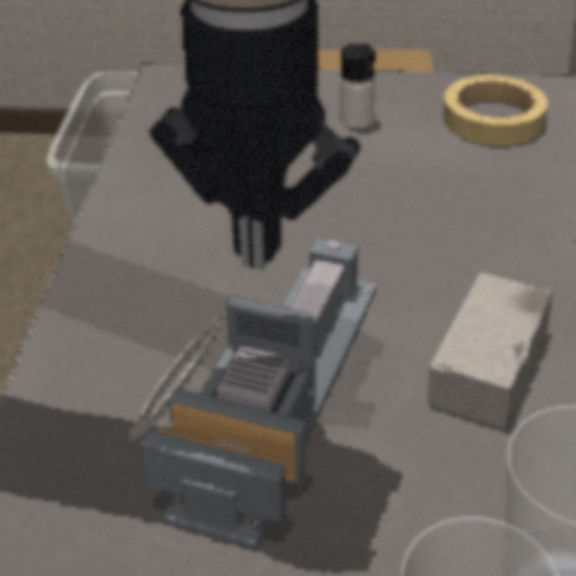

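```bash
python3 - <<'E'
from h import *
from plant import robot
g=load("side0.npz"); print("side paddle",ray(g,255,306,.066))
p=pad+ex*.010
robot.move_straight(list(p+[0,0,.085]),vel=.12)
s=robot.sense(); print(s["t"],s["tcp_pos"],s["wrist_force"])
z=.0855
c=robot.move_straight(list(p+[0,0,.066]),vel=.02,contact_N=8)
s=robot.sense(); print(c,s["t"],s["tcp_pos"],s["wrist_force"])
E
```

```text
side paddle [ 0.48601796 -0.04173778  0.066     ]
4.3167 [ 0.4892958  -0.02952887  0.08537431] [ 0.38337954 -0.07824034 -0.70782111]
True 5.0917 [ 0.48910558 -0.02917809  0.06905751] [-1.18549832  0.1430875   6.30146882]
```

```bash
python3 - <<'E'
from h import *
from plant import robot
s=robot.sense(); p0=s["tcp_pos"]
def tgt(d): 
    q=pad+ex*d; return [q[0],q[1],.0685]
c=robot.move_straight(tgt(.165),vel=.04,contact_N=15)
s=robot.sense(); print(c,s["t"],s["tcp_pos"],s["wrist_force"],(s["tcp_pos"]-pad)@ex)
import cv2
for n in("top","side"):
    f=robot.grab_frame(n); cv2.imwrite(f"pics/{n}2.png",cv2.resize(f["image"][150:390,150:450],None,fx=2.4,fy=2.4)[...,::-1]);np.savez(f"{n}2.npz",**f)
E
```

```text
True 7.875 [0.5214184  0.09085059 0.06910513] [-0.54289315 -0.18974932  5.93668725] 0.1345118650715164
```

View pics/side2.png

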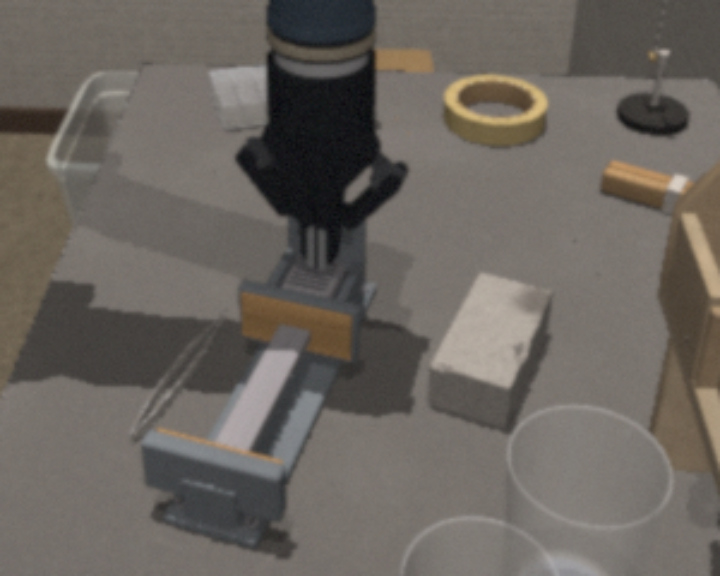

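View pics/top2.png

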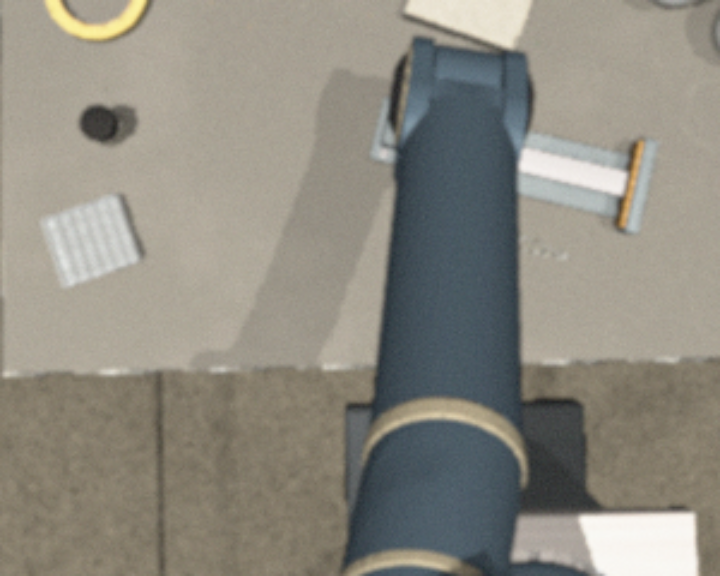

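```bash
python3 - <<'E'
from h import *
from plant import robot
def tgt(d): 
    q=pad+ex*d; return [q[0],q[1],.0685]
c=robot.move_straight(tgt(.150),vel=.015,contact_N=10)
s=robot.sense(); print(c,s["t"],s["tcp_pos"],s["wrist_force"],(s["tcp_pos"]-pad)@ex)
robot.sleep(.3)
s=robot.sense(); print(s["t"],s["tcp_pos"],s["wrist_force"],s["wrist_force"]@ex,(s["tcp_pos"]-pad)@ex)
E
```

```text
True 8.425 [0.52140474 0.09080659 0.06918555] [-0.07478115 -0.49393268  4.42015999] 0.13446583697572506
8.725 [0.52138289 0.09080824 0.06915549] [-0.64414493 -0.53679641  3.61263571] -0.6826827505714775 0.13446188409176799
```

```bash
python3 - <<'E'
from h import *
from plant import robot
import cv2
s=robot.sense(); p=s["tcp_pos"]
robot.move_straight([p[0],p[1],.085],vel=.04)
robot.move_straight([p[0],p[1],.20],vel=.12)
robot.goto([.30,.50,.25],[np.pi,0,1.0])
s=robot.sense(); print(s["t"],s["wrist_force"],s["tcp_pos"])
for n in("top","side"):
    f=robot.grab_frame(n); cv2.imwrite(f"pics/{n}3.png",cv2.resize(f["image"][150:390,150:450],None,fx=2.4,fy=2.4)[...,::-1]);np.savez(f"{n}3.npz",**f)
f=load("top3.npz"); W=cloud(f); im=f["image"].astype(int)
roi=np.zeros(im.shape[:2],bool); roi[190:248,303:425]=1
mm=roi&(W[...,2]>.083)&(W[...,2]<.11); v,u=np.where(mm);P=np.array([ray(f,x,y,.096) for x,y in zip(u,v)])
print("thumb",len(P),P.mean(0),"moved",(P.mean(0)-[.49384,-.00981,.096])@ex)
m=(roi&(im.min(-1)>165)&(W[...,2]>.055)).astype(np.uint8)
n,l,st,c=cv2.connectedComponentsWithStats(m)
for i in range(1,n):
    if st[i,4]>60:
        q=ray(f,*c[i],.066); print(st[i],q,(q-pad)[:2]@ex[:2])
# gap between jaw plates: depth points 55-70mm along ex
S=(W-pad)@ex; L=(W-pad)@np.array([-ex[1],ex[0],0])
k=roi&(W[...,2]>.05)&(W[...,2]<.075)&(abs(L)>.024)&(abs(L)<.045)
print(np.histogram(S[k],bins=np.arange(-.09,.16,.005)))
E
```

```text
12.0917 [-0.31277591  0.07268328 -0.03772515] [0.3015436  0.49868308 0.25002132]
thumb 132 [0.52374584 0.1049984  0.096     ] moved 0.1186393091295599
[344 193  11  37 103] [0.50504885 0.04593521 0.066     ] 0.08691275565829022
[326 198  21  20 298] [0.51725859 0.07567392 0.066     ] 0.11877637389468576
[411 210  12  36 139] [ 0.4651845  -0.10550141  0.066     ] -0.06968289514828954
(array([ 0,  0, 28, 39, 50, 37,  0,  0,  0,  0,  0,  0,  0,  0,  0,  0,  0,
        0,  0,  0,  0,  0,  0,  0,  0,  0,  0,  0,  0,  0,  0,  0,  0, 20,
       37, 41, 30, 14, 13, 14, 13, 14, 12, 17, 13, 14,  6,  1,  4]), array([-9.00000000e-02, -8.50000000e-02, -8.00000000e-02, -7.50000000e-02,
       -7.00000000e-02, -6.50000000e-02, -6.00000000e-02, -5.50000000e-02,
       -5.00000000e-02, -4.50000000e-02, -4.00000000e-02, -3.50000000e-02,
       -3.00000000e-02, -2.50000000e-02, -2.00000000e-02, -1.50000000e-02,
       -1.00000000e-02, -5.00000000e-03,  8.32667268e-17,  5.00000000e-03,
        1.00000000e-02,  1.50000000e-02,  2.00000000e-02,  2.50000000e-02,
        3.00000000e-02,  3.50000000e-02,  4.00000000e-02,  4.50000000e-02,
        5.00000000e-02,  5.50000000e-02,  6.00000000e-02,  6.50000000e-02,
        7.00000000e-02,  7.50000000e-02,  8.00000000e-02,  8.50000000e-02,
        9.00000000e-02,  9.50000000e-02,  1.00000000e-01,  1.05000000e-01,
        1.10000000e-01,  1.15000000e-01,  1.20000000e-01,  1.25000000e-01,
        1.30000000e-01,  1.35000000e-01,  1.40000000e-01,  1.45000000e-01,
        1.50000000e-01,  1.55000000e-01]))
```

View pics/top3.png

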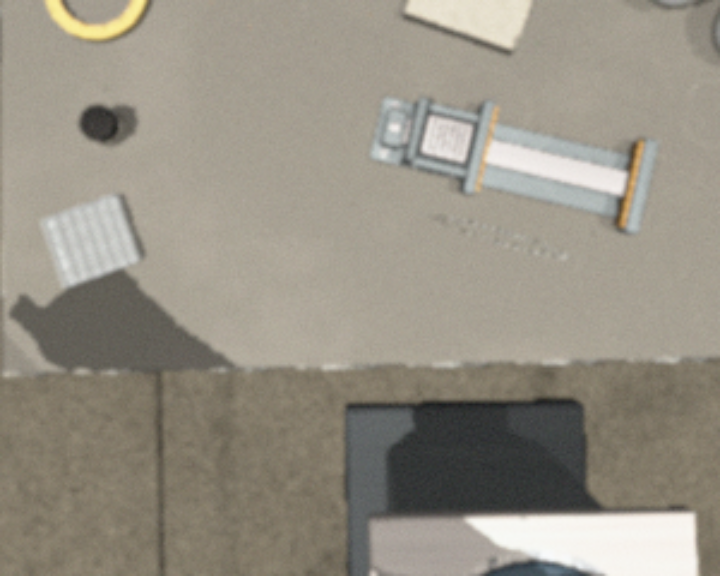

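View pics/side3.png

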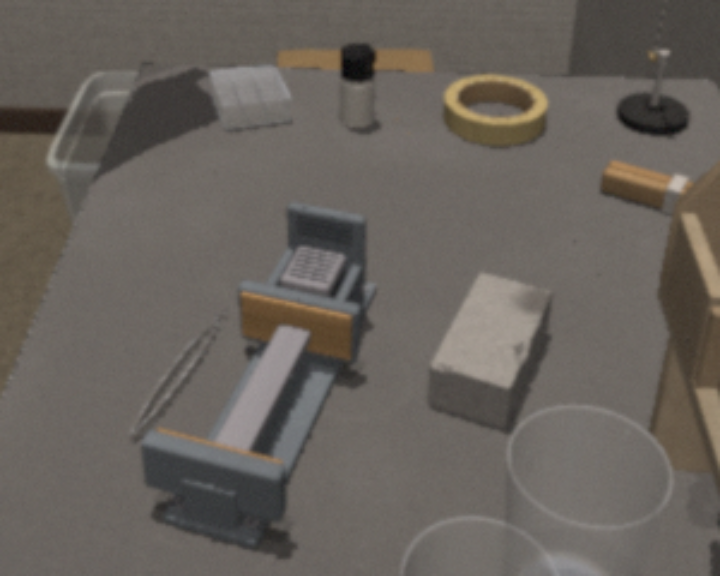

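```bash
python3 - <<'E'
from plant import robot
robot.close_job()
E
```

```text
the job is handed in; nothing more can be done
```

The clamp is open to its end stop and the job is handed in at about 12 s; `close_job()` gives no verdict.

**What I did:** With the fingers shut, I pressed the release until it stopped, with fingertips at 58 mm, which is 8 mm below its raised height. Keeping it pressed, I pushed the jaw against the thumb rest until it met firm resistance. A second, slower push stopped at the same place to within 0.1 mm. I then lifted straight up and moved clear.

**Last checks:**
- **Jaw position:** the camera shows the paddle and thumb rest both moved 119 mm. The gap between the jaws is about 137 mm against 138 mm expected when fully open, though the depth readings only resolve that to about 5 mm. In the top view the jaw sits right up against the end stop block.
- **Contact and forces:** the pushes were set to stop at a force change of 15 N and then 10 N. Once clear, the wrist read about 0.3 N. I did not measure the peak finger force directly.
- **Other objects:** the fire brick, tweezers, bottle and sorting box look undisturbed in the pictures. I checked this by eye only, not by measuring.

No check failed. The one small disagreement was the paddle's starting position, where the two cameras differed by about 3 mm. That was well within the paddle's size.

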